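# Shut the spanner case and tuck its flap

## Task

Shut the spanner case: fold the lid over, bend down the hinged flap on its front edge, and press the lid fully home so that the flap tucks inside the front wall and catches beneath the retaining lip, which must then hold the lid shut by itself. Only push and press gently with the fingertips or the outside of the fingers: grip and lift nothing, do not shove the case along the bench, leave its tools inside, and do not disturb the tape measure, screwdriver and jar beside it.

Things in the scene. Friction and masses are not known exactly. Their poses are not given: they have to be found in the camera images.
- case: grey plastic spanner case, 124 deep (its x) by 216 wide (y), rim 55 mm high, walls 3 mm, 1.5 to 2.2 kg with its tools, standing loose on the bench. Origin on the bench under the box; x points from its front wall (outside at x = -63.5 mm) to its hinged back wall (outside at +60.5), roughly away from the robot; z up. Its three tools lie on the 4 mm floor, below z = 30 mm
- lip (a point): middle of the lower inner edge of the retaining lip, at x = -53, z = 36 mm of the case. The lip runs all along the inside of the front wall: the rim slopes down and inward from x = -63, z = 55 to x = -53, z = 41 mm as a guide for the flap, then the upright face of the lip goes down to this edge; beneath it the hollow reaches outward to x = -60.5 mm
- lid (a joint): lid angle, rad: 0 shut, 1.57 upright, stop at 1.9 leaning back. Plate 3 mm thick, 216 mm wide, 110 mm from hinge to crease, 1 mm ribs on top. The plastic hinge is stiff: the lid stays where it is left between about 0.45 and 1.9; let go below that and not tucked, it springs up to 0.25 or more. 2 to 3 N at its front edge folds it; pressed beyond shut it yields about 1 mm per 6 N
- lid_hinge (a point): middle of the lid's hinge line, which runs along the case's y at x = +60, z = 57 mm of the case
- lid_front (a point): middle of the lid's free edge, on the crease where the flap is hinged, 110 mm from the lid's hinge
- flap (a joint): tuck flap angle, rad: 0 in line with the lid, pointing on past its edge; grows as it folds toward the inside; 1.57 square to the lid; stop at 2.0. 32 mm long, 56 mm wide, centred on the lid, 3 mm thick. About 1 N near its edge bends it. It stays where left up to about 1.5; bent further it springs back to about 1.5 when let go
- flap_edge (a point): middle of the flap's free edge, 32 mm from the crease. If the flap is bent to about 1.5 rad before the lid's front edge is pressed down (4 to 8 N), the sloping rim guides it inward past the lip and it springs out beneath it. Bent too little, it ends up outside, over the front rim, and the lid springs up again
- bead (a point): crest of the bead along the flap's outer face (3.5 mm high, 22.5 to 31.5 mm from the crease, a step toward the crease, a ramp toward the edge). This point is 24.5 mm from the crease, 5 mm off the flap's mid-plane. Tucked, it lies in the hollow beneath the lip, at about x = -55, z = 32 mm of the case
- long_spanner: combination spanner, 31 x 184 x 7 mm, lying along y in the front bay of the case. Origin: centre of its underside
- short_spanner: combination spanner, 24 x 148 x 7 mm, lying along y in the middle bay of the case. Origin: centre of its underside
- ratchet: ratchet handle, 32 x 175 x 24 mm, lying along y in the back bay of the case. Origin: centre of its underside
- tape_measure: tape measure, 34 x 73 x 68 mm, on the bench to the left of the case. Origin: centre of its underside
- screwdriver: screwdriver with red handle, 197 mm long along its y, 26 mm thick, lying front to back on the bench just right of the case. Origin: centre of its underside
- jar_screws: glass jar of screws with a tan lid, 66 mm across, 96 mm high, on the bench to the right of the case, beyond the screwdriver. Origin: centre of its underside
There are look-alikes about, which are no part of the job. What is shaped like the long_spanner but orange is not meant.

How it is judged:
By the outcome, as a careful person would: the job done as asked, in the order asked, and still so for the second after the job is handed in, with the robot touching nothing.
It also fails if it takes over 58 s, if anything falls off the work surface, if the arm or the gripper's body presses on something with over 40 N, if the wrist force passes 120 N, or if a joint passes its speed limit or range.

## Robot

A 6-joint arm with a two-finger parallel gripper is mounted at the origin on a cart in front of the work surface, level with it; the furniture and walls round the work are solid. World frame = base frame: x ahead of the robot, y to its left, z up, the work surface at z = 0. Lengths are in m, angles in rad, forces in N, time in s.
With the tool pointing down it reaches from about 0.4 to 0.825 m from the base axis. Payload 7 kg.
Tool frame: the origin (TCP) lies at the very end of the fingers, on their centre line; the grasp point (between the pads) lies 19 mm behind it; z points along the fingers, y is the line along which they close (so a half turn about z gives the same grasp; the last joint's range is limited). The gripper opens to 85 mm and grips with 20 to 120 N. Pads are 22 mm wide; open, the fingers measure 114 mm over their backs; the gripper's body (76 mm by 85 mm) begins 54 mm behind the grasp point. The pads swing forward as they close: fully open they stand 13 mm farther back than shut.
Start: joints at [1.523, 0.359, 0.012, 0, -1.224, -0.288], TCP at [0.222, 0.637, 0.231] pointing down, gripper open.
Joint ranges: [-3.07, 3.07], [-1.43, 2.12], [-1.02, 1.25], [-3.03, 1.67], [-3.05, -0], [-3.03, 3.03]. Speed limits (rad/s): [2.39, 2.39, 3.01, 3.14, 3.14, 3.14].

## Interface

Orientations are given as a unit quaternion [w, x, y, z].
In Python, from station import monitor, optics, job_done gives the robot as it stands.
- The arm moves only by the tool step_arm, never from a script. Its argument "commands" is a list that holds one entry, the list of rows, each a list of 7 numbers: the shift along the world's x, y, z in mm, then the turn, a rotation vector about the world's x, y, z in rad, then the opening, from 0 (shut) to 1 (fully open). In form: [[[x, y, z, rx, ry, rz, grip], ...]]. A call has 1 to 8 rows; each row is the pose to reach, as a shift and turn from the pose commanded when the call began; what a row does not reach only later rows make up. A row lasts 1/8 s, in which the tool goes at most 62.5 mm and 10.7 degrees, less where a joint would pass 70% of its speed; a pose out of reach is approached as far as the arm can. A call with a gripper value outside its range is refused whole. The fingers move at their own pace and stop on an object; the grip force is fixed at half the most. Time passes only in rows, so rows that repeat a pose let the fingers close. It gives the time, the measured TCP pose, the force, the opening and the grip force at its end, in the units of the state.
- monitor.get_obs(): the state, without advancing time (a new reading comes with each control period).
- optics.camera(name): name is "scene" or "top" or "wrist"; returns (picture, depth): 384x512x3 uint8, blue, green, red; 384x512 float32, m along the optical axis (not along the pixel's ray), 0 where there is no reading.
- optics.camera_info(name): a dict with "fx", "fy", "cx", "cy" (pixels), "origin" and "rotation" of the camera in the world. Camera axes: x right, y down, z forward; pixel columns grow to the right and rows downward; lengths in m; the calibration is good to about 2 mm. A picture is of the moment at which its call begins: read the wrist's pose just before it. camera_info takes no time and is no camera call; for the wrist camera it gives the pose at the moment of the call.
- job_done(): hands the job in; it is judged then, once.
The state is a dict: "time_s": time; "joint_positions": joint angles; "joint_vel": joint speeds; "effort": joint torques, N m; "position": TCP position; "eef_rot": TCP orientation; "wrist_force": force on the tool from outside, world axes, zero at the start; "ft_torque": the same for the moment, N m; "width": finger opening in m; "grasp_force": force on a finger pad.
Only numpy, scipy, OpenCV 4.12 (cv2) and the standard library are available. Lean on these libraries where they do the work, as an engineer would, in place of code of your own. Each camera call takes 0.05 s, during which the arm holds its last target. There are 200 camera calls.

## Working session

There is one attempt and no reset: what is moved stays moved. The work goes in short steps, Python scripts to look and compute and a tool call to move; the robot and the scene stay as the last step left them, time stands still between calls to the robot, and variables do not carry over. Pictures are saved under pics/ and viewed, at most 10 in all, crops included, and the job is handed in when it is done.

Besides the shell and the picture viewer there is one more tool, called after "Request:" as a command line: name --argument value ..., lists and objects as JSON in quotes. step_arm: Moves the arm, as the interface text tells. Its arguments: {"type":"object","properties":{"commands":{"type":"array","items":{"type":"array","items":{"type":"array","items":{"type":"number"}}}}},"required":["commands"]}

```bash
mkdir -p pics; cat > h.py <<'E'
import numpy as np, cv2
from station import monitor, optics, job_done
def grab(n,f=None):
    p,d=optics.camera(n)
    if f: cv2.imwrite('pics/'+f,p)
    return p,d,optics.camera_info(n)
def cloud(d,i):
    v,u=np.mgrid[:d.shape[0],:d.shape[1]]
    c=np.dstack([(u-i['cx'])/i['fx']*d,(v-i['cy'])/i['fy']*d,d])
    return c@np.array(i['rotation']).T+np.array(i['origin'])
E
python3 - <<'E'
from h import *
o=monitor.get_obs();print(o)
for n in('scene','top'):
    p,d,i=grab(n,n+'0.png');print(n,i);np.savez(n+'0.npz',p=p,d=d,P=cloud(d,i))
E
```

```text
{'time_s': 0.0, 'joint_positions': array([ 1.52305712e+00,  3.59384402e-01,  1.10873982e-02, -3.58219754e-04,
       -1.22412033e+00, -2.88110475e-01]), 'joint_vel': array([-0.00121066,  0.00025626, -0.00012539,  0.00116631,  0.00016462,
       -0.00227982]), 'effort': array([ 1.04235274e-03, -5.83326101e+01,  2.93405592e+01,  6.93661094e+00,
       -6.13525452e-03, -1.60642435e-05]), 'position': array([0.22231784, 0.63683255, 0.23037627]), 'eef_rot': array([ 8.24850243e-04,  9.85923191e-01, -1.67196817e-01, -7.00131542e-05]), 'wrist_force': array([ 0.55447048,  0.32215734, -0.39486411]), 'ft_torque': array([-0.02074214, -0.00551014,  0.02658872]), 'grasp_force': 0.0, 'width': 0.08549239997868316}
scene {'fx': 440.2352437004918, 'fy': 440.2352437004918, 'cx': 257.618481076049, 'cy': 182.89228828539515, 'origin': array([-0.00296235, -0.82786899,  1.19150216]), 'rotation': array([-0.32365269,  0.90318992, -0.26526652,  0.0955541 ])}Traceback (most recent call last):
  File "<stdin>", line 4, in <module>
  File "h.py", line 10, in cloud
    return c@np.array(i['rotation']).T+np.array(i['origin'])
           ~^~~~~~~~~~~~~~~~~~~~~~~~~~
ValueError: matmul: Input operand 1 has a mismatch in its core dimension 0, with gufunc signature (n?,k),(k,m?)->(n?,m?) (size 4 is different from 3)
```

```bash
sed -i "s/np.array(i\['rotation'\]).T/R.from_quat(i['rotation'],scalar_first=True).as_matrix().T/; 1a from scipy.spatial.transform import Rotation as R" h.py
python3 - <<'E'
from h import *
for n in('scene','top'):
    p,d,i=grab(n,n+'0.png');print(n,i['origin']);np.savez(n+'0.npz',p=p,d=d,P=cloud(d,i))
a=[cv2.imread(f'pics/{n}0.png') for n in('scene','top')]
cv2.imwrite('pics/both.png',cv2.resize(np.vstack(a),(400,600)) if 0 else np.hstack([cv2.resize(x,(400,300)) for x in a]))
E
```

```text
scene [-0.00296235 -0.82786899  1.19150216]
top [ 0.29545882 -0.04335662  1.27428828]
```

View pics/top0.png

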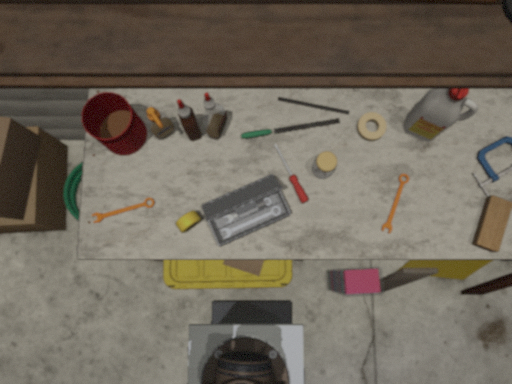

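View pics/scene0.png

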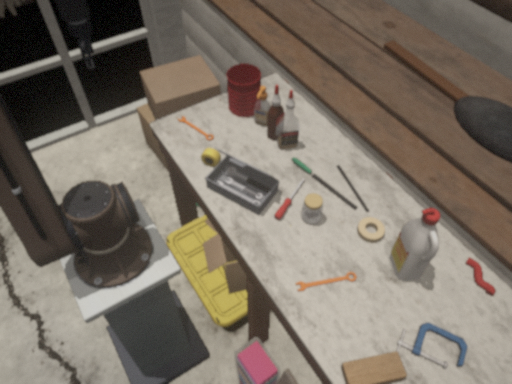

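The top view shows the grey case at about (205–290, 178–243), turned roughly 25°, lid up along its back edge (200–285, 178–215). The tape is at (188,221), the screwdriver at (298,188) and the jar at (325,163). Next I measure with depth.

```bash
python3 - <<'E'
from h import *
z=np.load('top0.npz');p,P=z['p'],z['P']
print('grid z (rows 170-246 step4, cols 196-296 step5)')
for v in range(170,248,4): print(v,' '.join('%4d'%round(1000*P[v,u,2]) for u in range(176,340,5)))
for u,v in((250,210),(188,221),(298,188),(325,163),(100,216),(256,250)): print(u,v,P[v,u].round(3))
# box points
zz=P[...,2];hsv=cv2.cvtColor(p,cv2.COLOR_BGR2HSV)
roi=np.zeros(zz.shape,bool);roi[172:248,198:296]=1
m=roi&(zz>.045)&(zz<.065)&(hsv[...,1]<70)
print(m.sum(),cv2.minAreaRect(P[m][:,:2].astype(np.float32)*1000))
m2=roi&(zz>.07)&(hsv[...,1]<90)
q=P[m2];print(m2.sum(),q.min(0),q.max(0),cv2.minAreaRect(q[:,:2].astype(np.float32)*1000))
c=p[165:255,160:345];cv2.imwrite('pics/c.png',cv2.resize(c,None,fx=4.2,fy=4.2,interpolation=cv2.INTER_CUBIC))
E
```

```text
grid z (rows 170-246 step4, cols 196-296 step5)
170    0    3    1   -1    1    3    1   -2    0    0   -3   -1   -2    0    0   -1    0   -2    3    0    2    1    3   -2   -4    2    3   -4   64   86   97   97   -1
174    2    2    3   -1    3    5    6   -3    2    2   -3   -2    3    1    4    4   -1    0    2   62   -4    0    0   14    0    5    2    2   37   63   71   53    1
178   -3    1   -1   -1    3    4    5   -2   -4    1    4    0    3 1274    7    1    1   57   70   82   -4    4    2   31   25    1   -1   -1   -1   18   18    1   -5
182    1    3    4    4    1    1   -2    0    0    2    3   -2    3   -2    4   -1   69   80   88  100  110   -3    0   15   19    2   -3    0    1   -3    0    1    4
186   -5    5    3    1    0   -4    0    2   -3    0   -2    5   -2    0   68   77   90   99  109  120  134  142    3   -3   20   18    2   -4    0    2    0    4   -1
190    2   -1   -3   -2    2    4   -4    1   -3    2   -2    0   66   81   85   97  108  113  129  142  145    1   -2   -3   19   29   -1    2    0   -3    0   -5    4
194    1   -3    1    3    0    3    1
[... 2085 characters left out ...]
  0   -1    3    3    1    1    3    0    0   -1   -2   -1    4   -1    2
246   -5    2   -1   -1   -3    5   -3    1   -2    8    0   -3    4   -3    1    0    3   -1    0    3    1  -10   -4    2    1    3    0    5    5    3   -3   -1   -2
250 210 [ 0.449 -0.014  0.163]
188 221 [0.431 0.158 0.071]
298 188 [ 0.532 -0.148  0.025]
325 163 [ 0.589 -0.217  0.093]
100 216 [0.453 0.422 0.008]
256 250 [ 0.356 -0.027 -0.   ]
463 ((466.1651611328125, 0.13483428955078125), (127.48775482177734, 222.1658935546875), 23.99825096130371)
1567 [ 0.29545882 -0.09652061  0.07003838] [0.55720873 0.11745557 1.27428828] ((413.150390625, -23.398422241210938), (231.4141845703125, 215.3671875), 23.858627319335938)
```

View pics/c.png

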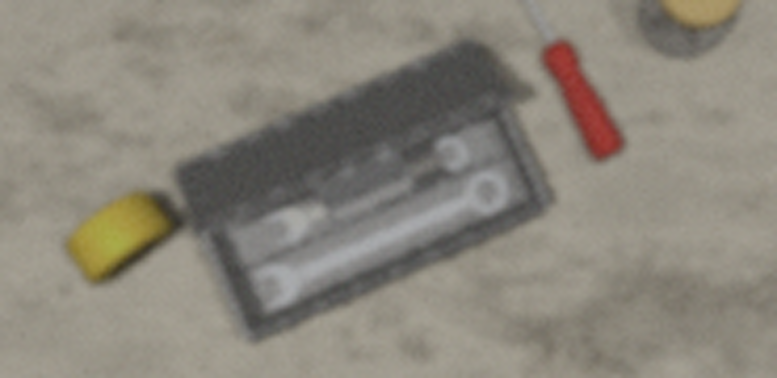

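```bash
cat >> h.py <<'E'
def toc(P,o=(0.4675,0.0007),yaw=np.radians(24)):
    c,s=np.cos(yaw),np.sin(yaw);d=P[...,:2]-np.array(o)
    return np.dstack([d[...,0]*c+d[...,1]*s,-d[...,0]*s+d[...,1]*c,P[...,2]])*1000
E
python3 - <<'E'
from h import *
for n in('top','scene'):
    z=np.load(n+'0.npz');C=toc(z['P']);ok=z['d']>0
    a=np.abs
    print(n)
    near=ok&(a(C[...,0])<150)&(a(C[...,1])<125)
    m=near&(C[...,2]>72)&(C[...,2]<135)&(a(C[...,1])<100)&(C[...,0]>-20)
    q=C[m];A=np.c_[q[:,1:],np.ones(len(q))];k,r,*_=np.linalg.lstsq(A,q[:,0],rcond=None)
    res=q[:,0]-A@k;g=a(res)<6;k=np.linalg.lstsq(A[g],q[g,0],rcond=None)[0]
    print('lid plane x=ky*y+kz*z+c',k,g.sum(),'std',res[g].std(),'angle',np.degrees(np.arctan2(1,-k[1])),'x at 57',k[1]*57+k[2])
    m=near&(C[...,2]>70)&(C[...,2]<155);print('lid y range',np.percentile(C[m][:,1],[0.5,99.5]))
    top=near&(C[...,2]>153)&(C[...,2]<250);q=C[top];print('flap',top.sum(),q.min(0),q.max(0),q.mean(0))
    m=near&(C[...,2]>100)&(a(C[...,1])>40)&(C[...,2]<250);q=C[m];print('lid top z',np.percentile(q[:,2],[95,98,99.5]),q[q[:,2]>140].mean(0))
    m=near&(C[...,2]>49)&(C[...,2]<60)&(C[...,0]<-40)&(a(C[...,1])<95);q=C[m]
    print('front rim',m.sum(),np.percentile(q[:,0],[5,50,95]),'slope',np.polyfit(q[:,1],q[:,0],1))
    for s in(1,-1):
        m=near&(C[...,2]>48)&(C[...,2]<60)&(s*C[...,1]>90)&(a(C[...,0])<50);q=C[m]
        if len(q)>3: print('side',s,m.sum(),np.percentile(q[:,1],[5,50,95]),np.polyfit(q[:,0],q[:,1],1))
E
```

```text
top
lid plane x=ky*y+kz*z+c [-9.24385574e-04 -6.94587768e-01  1.02350849e+02] 885 std 1.2176477951536826 angle 55.21662889091342 x at 57 62.759346398232985
lid y range [-106.28181917  106.53863999]
flap 180 [-30.92922211 -27.74768088 153.05754813] [ -3.50629146  27.72808844 168.30720484] [-19.86216722   0.3399075  159.5149179 ]
lid top z [148.65861277 150.02186961 151.22628096] [  1.36511178   1.82604314 145.10619685]
front rim 165 [-64.67695251 -61.74184202 -57.53796257] slope [-1.24405626e-03 -6.14480274e+01]
side 1 49 [104.99791374 107.59824927 110.56960913] [-2.91322838e-03  1.07724587e+02]
side -1 48 [-110.56312348 -107.31984561 -104.76862864] [ 3.87346894e-03 -1.07394494e+02]
scene
lid plane x=ky*y+kz*z+c [-2.42258274e-02 -5.94134127e-01  9.12452379e+01] 23 std 0.9436785661269452 angle 59.28400793381329 x at 57 57.37959266217389
lid y range [-107.76934562  107.26035252]
flap 74 [ -31.15632412 -105.48253964  153.17003376] [ -4.43879789  26.31759634 169.31801283] [-20.55531597  -2.3396455  161.23136157]
lid top z [151.38600935 151.54199582 152.75869291] [  1.23966015  -1.95921358 147.2368529 ]
front rim 102 [-64.52150909 -62.06240348 -58.38146229] slope [-1.80793010e-03 -6.17546457e+01]
side 1 59 [104.40926838 107.09148109 111.9511052 ] [-3.24639878e-03  1.07405855e+02]
side -1 55 [-110.54239942 -107.16309906 -103.97933234] [-2.65504496e-03 -1.07295687e+02]
```

Request:
step_arm --commands '[[[20,-50,5,0,0,0.09,0],[40,-105,8,0,0,0.18,0],[63,-160,10,0,0,0.27,0],[86,-215,10,0,0,0.36,0],[108,-270,10,0,0,0.45,0],[130,-325,10,0,0,0.55,0],[152,-380,10,0,0,0.65,0],[175,-435,10,0,0,0.756,0]]]'

```text
time_s: 1.15
position: [0.3976, 0.2004, 0.2415]
eef_rot: [-0.0, 0.978, 0.211, 0.0]
wrist_force: [2.1, 1.2, -0.4]
width: 0.0
grasp_force: 0.0
```

Request:
step_arm --commands '[[[20,-48,0,0,0,0,0],[42,-95,0,0,0,0,0],[62,-140,0,0,0,0,0],[80,-180,0,0,0,0,0],[89,-193,-5,0,0,0,0],[89,-193,-5,0,0,0,0],[89,-193,-5,0,0,0,0]]]'

```text
time_s: 2.02
position: [0.4861, 0.0098, 0.2362]
eef_rot: [-0.0, 0.978, 0.209, -0.0]
wrist_force: [0.3, 1.2, 0.9]
width: -0.0001
grasp_force: 0.0
```

```bash
cat >> h.py <<'E'
def st():
    o=monitor.get_obs();p=o['position'];c=toc(p[None,None])[0,0]
    r=R.from_quat(o['eef_rot'],scalar_first=True).as_matrix()
    print('t',o['time_s'],'case',c.round(1),'zaxis',r[:,2].round(3),'yang',np.degrees(np.arctan2(r[1,1],r[0,1])).round(1),'F',o['wrist_force'].round(2),'w',round(o['width'],4),'q',o['joint_positions'].round(2));return o
E
python3 - <<'E'
from h import *
st();p,d,i=grab('wrist','w1.png')
E
```

```text
t 2.025 case [ 20.7   0.7 236.2] zaxis [-0. -0. -1.] yang -65.9 F [0.34 1.19 0.87] w -0.0001 q [ 0.43  0.04 -0.38 -0.   -1.15  1.57]
```

View pics/w1.png

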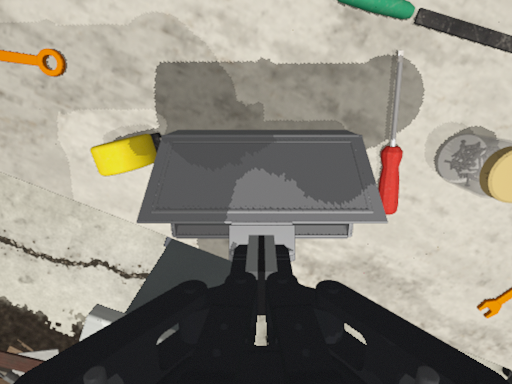

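The wrist view shows the lid's outer face ending at its front crease, row ~220, with the flap at (262,232) under the fingers. The tape (125,155), screwdriver (390,180) and jar (480,165) are all clear. Now I fold the lid further.

Request:
step_arm --commands '[[[-1,0,-50,0,0,0,0],[-3,-1,-85,0,0,0,0],[-3,-2,-92,0,0,0,0],[-6,-3,-98,0,0,0,0],[-10,-5,-102,0,0,0,0],[-13,-6,-106,0,0,0,0],[-17,-8,-110,0,0,0,0],[-21,-9,-114,0,0,0,0]]]'

```text
time_s: 3.08
position: [0.4655, 0.0001, 0.1224]
eef_rot: [0.0, 0.978, 0.209, 0.0]
wrist_force: [1.9, 0.0, 0.7]
width: 0.0002
grasp_force: 0.7
```

```bash
cat >> h.py <<'E'
def lid(n,zlo=72):
    p,d,i=grab(n,n+'_t.png');P=cloud(d,i);C=toc(P);a=np.abs
    m=(d>0)&(a(C[...,1])<100)&(a(C[...,1])>32)&(C[...,0]>-50)&(C[...,0]<50)&(C[...,2]>zlo)&(C[...,2]<145)
    q=C[m];t=np.arctan2(q[:,2]-57,60-q[:,0]);r=np.hypot(q[:,2]-57,60-q[:,0]);g=(r>30)&(r<108)
    if g.sum(): th=np.median(t[g]-2/r[g]);print(n,'lid',th,g.sum(),'std',t[g].std())
    else: th=0
    cx,cz=60-110*np.cos(th),57+110*np.sin(th);print('crease',cx,cz)
    m=(d>0)&(a(C[...,1])<25)&(C[...,0]>-100)&(C[...,0]<cx-2)&(np.hypot(C[...,0]-cx,C[...,2]-cz)<45)&(C[...,2]>cz-40)&(C[...,2]>45)
    q=C[m];
    if len(q): 
        b=np.round(q[:,0]/4)*4
        for x in np.unique(b): s=q[b==x];print('  x',x,'n',len(s),'z',np.percentile(s[:,2],[10,50,90]).round(1))
E
python3 - <<'E'
from h import *
st();lid('top')
E
```

```text
t 3.075 case [ -2.1   0.3 122.4] zaxis [ 0.001  0.    -1.   ] yang -65.9 F [1.94 0.04 0.67] w 0.0002 q [ 0.43  0.12 -0.59  0.   -0.86  1.57]
top lid 0.7385709631309585 474 std 0.023237728645367474
crease -21.337452532311218 131.05551171623904
  x -52.0 n 17 z [137.2 141.1 143.3]
  x -48.0 n 31 z [137.9 141.3 143.9]
  x -44.0 n 28 z [139.9 142.5 144.3]
  x -40.0 n 28 z [134.8 136.3 139.1]
  x -36.0 n 29 z [133.9 136.1 139. ]
  x -32.0 n 28 z [132.7 135.9 138.9]
  x -28.0 n 28 z [131.1 134.4 136.7]
  x -24.0 n 17 z [129.9 134.1 136.9]
```

Request:
step_arm --commands '[[[0,0,30,0,0,0,0],[0,0,55,0,0,0,0],[-22,-10,55,0,0,0,0],[-45,-20,52,0,0,0,0],[-45,-20,35,0,0,0,0],[-45,-20,26,0,0,0,0],[-45,-20,20,0,0,0,0],[-45,-20,14,0,0,0,0]]]'

```text
time_s: 4.12
position: [0.4206, -0.0197, 0.136]
eef_rot: [0.0, 0.978, 0.209, -0.0]
wrist_force: [-0.7, -0.1, 0.2]
width: 0.0002
grasp_force: 0.4
```

Request:
step_arm --commands '[[[0,0,-4,0,0,0,0],[0,0,-8,0,0,0,0],[0,0,-12,0,0,0,0],[0,0,-16,0,0,0,0],[0,0,-20,0,0,0,0],[0,0,-20,0,0,0,0]]]'

```text
time_s: 4.88
position: [0.4202, -0.0198, 0.116]
eef_rot: [0.0, 0.978, 0.209, -0.0]
wrist_force: [0.2, -0.0, -0.8]
width: 0.0
grasp_force: 0.0
```

```bash
python3 - <<'E'
from h import *
st();lid('top');lid('scene')
a=cv2.imread('pics/scene_t.png')[140:230,190:300];cv2.imwrite('pics/s2.png',cv2.resize(a,None,fx=5,fy=5,interpolation=cv2.INTER_CUBIC))
E
```

```text
t 4.875 case [-51.6   0.5 116. ] zaxis [-0.001 -0.    -1.   ] yang -65.9 F [ 0.18 -0.02 -0.82] w 0.0 q [ 0.43  0.05 -0.68 -0.   -0.84  1.56]
top lid 0.6903327650165351 53 std 0.02185888621995803
crease -24.813757049343025 127.04731697342173
scene lid 0.7094153302298993 146 std 0.03313332164127412
crease -23.4617139236223 128.65292952093046
  x -64.0 n 2 z [127.5 136.5 145.6]
  x -60.0 n 24 z [125.6 139.8 151.7]
  x -56.0 n 20 z [128.2 140.  154.4]
  x -52.0 n 6 z [124.  134.7 147.1]
  x -48.0 n 9 z [108.9 110.6 120.8]
  x -44.0 n 15 z [107.5 114.2 130.3]
  x -40.0 n 10 z [113.2 114.8 118.7]
  x -36.0 n 5 z [115.2 120.1 121.9]
  x -32.0 n 10 z [116.3 121.5 124.8]
  x -28.0 n 4 z [122.5 126.1 129.7]
  x -24.0 n 1 z [124.8 124.8 124.8]
```

View pics/s2.png

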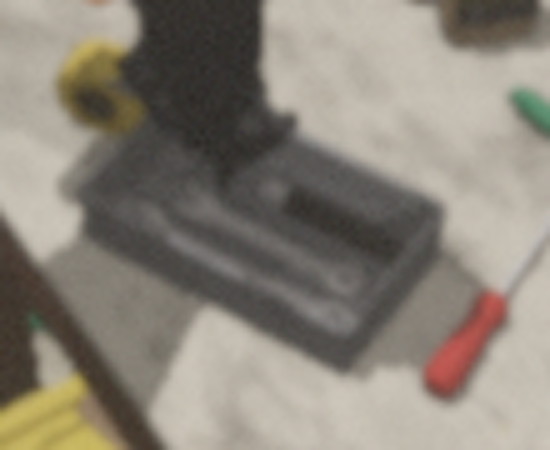

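The view shows the finger pressing the flap down at the lid's front edge (220,170), with the tools in the case. The flap is at about 1.45 rad, so I bend it a little beyond that.

Request:
step_arm --commands '[[[0,0,-3,0,0,0,0],[0,0,-6,0,0,0,0],[2,1,-7,0,0,0,0],[4,2,-8,0,0,0,0],[6,3,-8,0,0,0,0],[6,3,-8,0,0,0,0]]]'

```text
time_s: 5.72
position: [0.4265, -0.0167, 0.1082]
eef_rot: [0.0, 0.978, 0.209, -0.0]
wrist_force: [-1.5, -1.2, -0.3]
width: 0.0
grasp_force: 0.5
```

Request:
step_arm --commands '[[[-8,-4,0,0,0,0,0],[-10,-5,20,0,0,0,0],[-10,-5,60,0,0,0,0],[10,5,90,0,0,0,0],[40,18,100,0,0,0,0],[80,36,100,0,0,0,0],[110,49,100,0,0,0,0],[110,49,100,0,0,0,0]]]'

```text
time_s: 6.72
position: [0.5375, 0.0329, 0.2076]
eef_rot: [0.0, 0.978, 0.209, -0.0]
wrist_force: [-1.0, -0.4, -0.3]
width: 0.0001
grasp_force: 0.0
```

```bash
python3 - <<'E'
from h import *
st();lid('top');lid('scene');lid('wrist')
E
```

```text
t 6.725 case [ 77.1   1.  207.6] zaxis [-0. -0. -1.] yang -65.9 F [-0.96 -0.4  -0.26] w 0.0001 q [ 0.43  0.15 -0.32 -0.   -1.1   1.57]
top lid 0.6784289802366846 1013 std 0.029353747588987046
crease -25.641556555249707 126.03277330945039
  x -44.0 n 27 z [101.7 107.9 111.3]
  x -40.0 n 29 z [105.5 108.8 111.4]
  x -36.0 n 33 z [110.2 113.2 118.4]
  x -32.0 n 35 z [116.7 118.6 122.8]
  x -28.0 n 19 z [121.7 124.  126.4]
scene lid 0.7027195645445278 255 std 0.028081169830978824
crease -23.93961064129404 128.09248740470372
  x -44.0 n 18 z [102.  106.5 113.3]
  x -40.0 n 25 z [101.4 108.4 112.7]
  x -36.0 n 22 z [109.8 113.2 117.2]
  x -32.0 n 31 z [111.8 117.4 124.9]
  x -28.0 n 26 z [118.9 124.1 127.1]
wrist lid 0.6570703492213152 9549 std 0.01521025345072809
crease -27.09635626992143 124.18798050621048
```

Request:
step_arm --commands '[[[-41,-19,-10,0,0,0,0],[-78,-36,-20,0,0,0,0],[-78,-36,-60,0,0,0,0],[-79,-37,-80,0,0,0,0],[-81,-38,-88,0,0,0,0],[-84,-39,-93,0,0,0,0],[-88,-41,-99,0,0,0,0],[-88,-41,-99,0,0,0,0]]]'

```text
time_s: 7.88
position: [0.4481, -0.0088, 0.1093]
eef_rot: [-0.0, 0.978, 0.208, 0.0]
wrist_force: [-0.1, 0.7, -0.2]
width: 0.0003
grasp_force: 0.0
```

```bash
python3 - <<'E'
from h import *
st();lid('top');lid('scene')
E
```

```text
t 7.875 case [-21.6  -0.8 109.3] zaxis [ 0.  0. -1.] yang -65.9 F [-0.07  0.65 -0.17] w 0.0003 q [ 0.42  0.11 -0.64 -0.   -0.83  1.57]
top lid 0.5143798220419015 351 std 0.02751052730847727
crease -35.76578155860754 111.11945197864685
  x -52.0 n 14 z [89.6 93.  95.4]
  x -48.0 n 26 z [89.9 92.5 95. ]
  x -44.0 n 24 z [ 93.   96.6 100.5]
  x -40.0 n 4 z [102.1 104.5 107.3]
scene lid 0.5360131669185957 358 std 0.03228710502422037
crease -34.572679712753356 113.17836106499522
  x -56.0 n 1 z [98.6 98.6 98.6]
  x -52.0 n 6 z [89.6 91.6 94.5]
  x -48.0 n 28 z [85.5 91.1 95.8]
  x -44.0 n 22 z [ 92.2  97.3 102.3]
  x -40.0 n 34 z [ 95.5 103.4 109.3]
  x -36.0 n 10 z [100.8 108.2 114.7]
```

Request:
step_arm --commands '[[[-2,-1,-5,0,0,0,0],[-3,-1,-10,0,0,0,0],[-4,-2,-14,0,0,0,0],[-6,-2,-19,0,0,0,0],[-7,-3,-24,0,0,0,0],[-8,-3,-27,0,0,0,0],[-8,-3,-27,0,0,0,0]]]'

```text
time_s: 8.85
position: [0.4401, -0.0118, 0.082]
eef_rot: [0.0, 0.978, 0.209, -0.0]
wrist_force: [0.1, -0.2, -0.2]
width: -0.0003
grasp_force: 0.0
```

```bash
python3 - <<'E'
from h import *
st();lid('top',60);lid('scene',60)
z=cv2.imread('pics/scene_t.png')[150:220,195:290];t=cv2.imread('pics/top_t.png')[175:250,195:300]
f=lambda a:cv2.resize(a,(390,300),interpolation=cv2.INTER_CUBIC)
cv2.imwrite('pics/b3.png',np.hstack([f(z),f(t)]))
E
```

```text
t 8.85 case [-30.1  -0.3  82. ] zaxis [-0.001 -0.    -1.   ] yang -65.9 F [ 0.06 -0.19 -0.22] w -0.0003 q [ 0.42  0.14 -0.69 -0.   -0.75  1.57]
top lid 0.2361403939511193 375 std 0.03082489690219554
crease -46.94729939095092 82.73470716721505
  x -64.0 n 20 z [52.8 55.4 57.4]
  x -60.0 n 22 z [48.6 52.2 56.5]
  x -56.0 n 34 z [46.5 58.6 63.6]
  x -52.0 n 13 z [60.3 64.  71.2]
  x -48.0 n 1 z [76.6 76.6 76.6]
scene lid 0.2538470809390213 499 std 0.03789426841655128
crease -46.474881814843656 84.62425641560463
  x -64.0 n 16 z [48.9 54.2 57.2]
  x -60.0 n 16 z [48.8 55.1 57.8]
  x -56.0 n 17 z [55.4 60.6 65.4]
  x -52.0 n 24 z [57.7 65.6 81.2]
  x -48.0 n 21 z [63.  69.2 79.8]
```

View pics/b3.png

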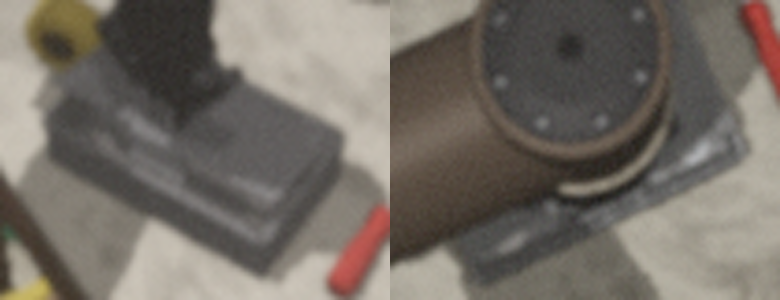

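The left panel shows the lid about 14° open with the flap at about (150,150), inside the front rim. The tools are in place. I press on slowly.

Request:
step_arm --commands '[[[-1,0,-3,0,0,0,0],[-2,-1,-6,0,0,0,0],[-2,-1,-9,0,0,0,0],[-3,-1,-12,0,0,0,0],[-3,-1,-14,0,0,0,0],[-3,-1,-16,0,0,0,0],[-4,-2,-18,0,0,0,0],[-4,-2,-18,0,0,0,0]]]'

```text
time_s: 9.95
position: [0.4358, -0.0138, 0.0639]
eef_rot: [-0.0, 0.978, 0.208, -0.001]
wrist_force: [0.5, -1.0, 1.0]
width: 0.0001
grasp_force: 0.1
```

Request:
step_arm --commands '[[[0,0,-2,0,0,0,0],[0,0,-3,0,0,0,0],[0,0,-4,0,0,0,0],[0,0,-5,0,0,0,0],[0,0,-5,0,0,0,0]]]'

```text
time_s: 10.58
position: [0.4365, -0.0137, 0.0592]
eef_rot: [-0.0, 0.978, 0.209, 0.0]
wrist_force: [1.1, -0.2, -0.2]
width: 0.0001
grasp_force: 0.1
```

```bash
python3 - <<'E'
from h import *
st()
E
```

```text
t 10.575 case [-34.1  -0.5  59.2] zaxis [ 0.  0. -1.] yang -65.9 F [ 1.09 -0.25 -0.22] w 0.0001 q [ 0.42  0.17 -0.72  0.   -0.68  1.57]
```

Request:
step_arm --commands '[[[0,0,-1,0,0,0,0],[0,0,-2,0,0,0,0],[0,0,-2,0,0,0,0]]]'

```text
time_s: 10.95
position: [0.4366, -0.0137, 0.0583]
eef_rot: [0.0, 0.978, 0.209, 0.0]
wrist_force: [-5.8, 0.8, 16.6]
width: -0.0004
grasp_force: 8.3
```

Request:
step_arm --commands '[[[0,0,-0.5,0,0,0,0],[0,0,-1,0,0,0,0],[0,0,-1,0,0,0,0]]]'

```text
time_s: 11.32
position: [0.4367, -0.0138, 0.058]
eef_rot: [0.0, 0.978, 0.209, 0.0]
wrist_force: [-9.7, 1.6, 28.3]
width: -0.0002
grasp_force: 14.2
```

```bash
python3 - <<'E'
from h import *
st()
p,d,i=grab('scene');C=toc(cloud(d,i));a=np.abs
for y in(-95,-75,-55,55,75,95):
    m=(d>0)&(a(C[...,1]-y)<10)
    print(y,[(x,round(float(np.median(C[m&(a(C[...,0]-x)<4)][:,2])),1)) for x in(-60,-50,-40,-30,-20,0,20,40)])
E
```

```text
t 11.325 case [-34.   -0.7  58. ] zaxis [ 0.001 -0.    -1.   ] yang -65.9 F [-9.71  1.56 28.3 ] w -0.0002 q [ 0.42  0.17 -0.72  0.   -0.68  1.57]
-95 [(-60, 26.9), (-50, 60.1), (-40, 59.8), (-30, 58.9), (-20, 58.3), (0, 60.0), (20, 59.7), (40, 59.4)]
-75 [(-60, 27.9), (-50, 60.9), (-40, 59.8), (-30, 56.6), (-20, 57.4), (0, 61.1), (20, 60.0), (40, 61.4)]
-55 [(-60, 30.8), (-50, 403.4), (-40, 389.0), (-30, 368.7), (-20, 388.1), (0, 61.3), (20, 60.8), (40, 58.4)]
55 [(-60, 45.1), (-50, 472.5), (-40, 148.3), (-30, 61.1), (-20, 59.3), (0, nan), (20, -576.6), (40, nan)]
75 [(-60, 43.2), (-50, 474.2), (-40, 268.7), (-30, 61.6), (-20, 55.2), (0, -534.4), (20, nan), (40, nan)]
95 [(-60, 33.3), (-50, 471.3), (-40, 475.9), (-30, 56.3), (-20, 0.5), (0, 59.5), (20, nan), (40, nan)]
  return _methods._mean(a, axis=axis, dtype=dtype,
  ret = ret.dtype.type(ret / rcount)
```

28 N at full shut is plenty. I release, retreat and check.

Request:
step_arm --commands '[[[0,0,2,0,0,0,0],[0,0,5,0,0,0,0],[0,0,30,0,0,0,0],[0,0,80,0,0,0,0],[0,30,130,0,0,0,0],[0,90,150,0,0,0,0],[0,150,150,0,0,0,0],[0,210,150,0,0,0,0]]]'

```text
time_s: 12.38
position: [0.4363, 0.1984, 0.2069]
eef_rot: [-0.001, 0.978, 0.209, 0.001]
wrist_force: [1.4, -0.7, -0.7]
width: -0.0001
grasp_force: 0.0
```

Request:
step_arm --commands '[[[0,40,0,0,0,0,0],[0,80,0,0,0,0,0],[0,110,0,0,0,0,0],[0,110,0,0,0,0,0],[0,110,0,0,0,0,0]]]'

```text
time_s: 13.0
position: [0.4363, 0.3059, 0.206]
eef_rot: [0.0, 0.978, 0.209, -0.0]
wrist_force: [0.2, -1.5, -0.5]
width: -0.0001
grasp_force: 0.0
```

```bash
python3 - <<'E'
from h import *
st()
im=[]
for n,s in(('scene',np.s_[145:225,190:300]),('top',np.s_[165:255,170:340])):
    p,d,i=grab(n);P=cloud(d,i);C=toc(P);a=np.abs
    print(n)
    for y in(-95,-60,-30,0,30,60,95):
        m=(d>0)&(a(C[...,1]-y)<10)&(a(C[...,0])<80)
        print(y,[(x,round(float(np.median(C[m&(a(C[...,0]-x)<3)][:,2])),1)) for x in(-68,-62,-58,-54,-48,-40,-20,0,20,40) if (m&(a(C[...,0]-x)<3)).any()])
    if n=='top':
        m=(a(C[...,0])<100)&(a(C[...,1])<130)&(C[...,2]>40)&(C[...,2]<75)&(cv2.cvtColor(p,cv2.COLOR_BGR2HSV)[...,1]<70)
        print(cv2.minAreaRect(P[m][:,:2].astype(np.float32)*1000))
        for u,v in((188,221),(298,188),(325,163)):print(P[v,u].round(3))
    im.append(cv2.resize(p[s],(395,320),interpolation=cv2.INTER_CUBIC))
cv2.imwrite('pics/fin.png',np.hstack(im))
E
```

```text
t 13.0 case [ 95.6 291.5 206. ] zaxis [-0.001 -0.001 -1.   ] yang -65.9 F [ 0.21 -1.49 -0.48] w -0.0001 q [ 0.98  0.14 -0.34 -0.   -1.09  1.01]
scene
-95 [(-68, 2.5), (-62, 26.7), (-58, 21.5), (-54, 54.1), (-48, 62.7), (-40, 61.6), (-20, 60.5), (0, 60.2), (20, 59.0), (40, 60.5)]
-60 [(-68, -0.2), (-62, 23.4), (-58, 30.7), (-48, 63.3), (-40, 60.1), (-20, 32.5), (0, 65.4), (20, 60.3), (40, 59.7)]
-30 [(-68, 3.8), (-62, 27.2), (-58, 25.1), (-54, 45.8), (-48, 56.3), (-40, 60.6), (-20, 59.5), (0, 59.0), (20, 59.1), (40, 59.6)]
0 [(-68, 2.1), (-62, 26.8), (-58, 30.9), (-54, 58.8), (-48, 51.5), (-40, 62.0), (-20, 60.7), (0, 60.7), (20, 59.7), (40, 60.6)]
30 [(-68, 1.1), (-62, 29.4), (-58, 25.0), (-54, 10.2), (-48, 58.5), (-40, 60.5), (-20, 63.5), (0, 60.5), (20, 60.7), (40, 57.4)]
60 [(-68, 1.1), (-62, 28.1), (-58, 29.2), (-48, 57.5), (-40, 61.7), (-20, 55.8), (0, 58.7), (20, 60.5), (40, 59.5)]
95 [(-68, -318.8), (-62, 20.4), (-58, 22.3), (-54, -577.5), (-48, -308.4), (-40, 60.3), (-20, -462.2), (0, 60.6), (20, 61.5), (40, 59.2)]
top
-95 [(-68, -1.9), (-62, 50.1), (-58, 49.0), (-54, 44.6), 
[... 315 characters left out ...]
 59.0), (40, 61.0)]
0 [(-68, 0.9), (-62, 51.2), (-58, 49.2), (-54, 44.8), (-48, 60.6), (-40, 61.7), (-20, 58.7), (0, 58.6), (20, 59.9), (40, 60.6)]
30 [(-68, 0.4), (-62, 51.6), (-58, 49.1), (-54, 44.7), (-48, 59.9), (-40, 59.7), (-20, 58.7), (0, 59.3), (20, 60.1), (40, 59.0)]
60 [(-68, 0.6), (-62, 51.3), (-58, 48.6), (-54, 45.2), (-48, 56.7), (-40, 61.8), (-20, 61.0), (0, 58.9), (20, 60.7), (40, 59.2)]
95 [(-68, 1.7), (-62, 49.1), (-58, 48.4), (-54, 44.9), (-48, 41.7), (-40, 61.8), (-20, 59.1), (0, 60.1), (20, 59.8), (40, 57.7)]
((466.454833984375, 0.2508544921875), (127.86785888671875, 222.21302795410156), 24.020172119140625)
[0.431 0.158 0.071]
[ 0.532 -0.148  0.021]
[ 0.587 -0.216  0.1  ]
```

View pics/fin.png

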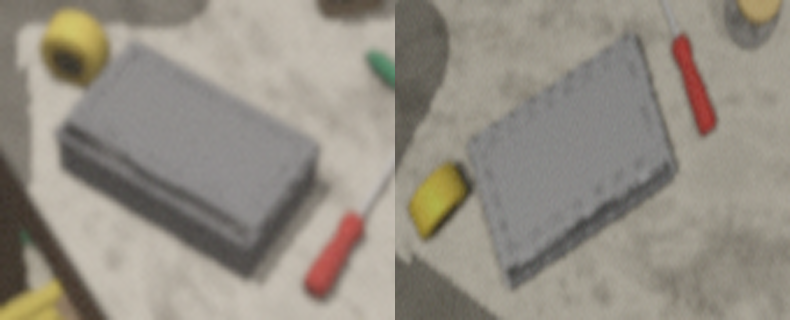

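The lid lies flat and stays shut by itself. Its front edge measures about 1–2 mm above the back, within the play under the lip. The case and its neighbours have not moved.

```bash
python3 -c "
from station import job_done;print(job_done())"
```

```text
the job is handed in; nothing more can be done
None
```

The spanner case is shut and handed in: the lid is down, the flap is tucked under the lip and holds it by itself, and the case and its neighbours measured in the same places as before.

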